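# Gauge the depth of a drilled pocket

### The job

Check how deep the blind hole in the heat sink is: take the depth gauge from its wooden block, lower its rod into the hole and ease it down until the tip gently bottoms out and the brass collar has been pushed up the rod by the heat sink's face, so that the collar marks the depth. Then hang the gauge back in its hole in the wooden block by the collar, without shifting the reading, and let go; leave the other things on the bench where they are.

Things in the scene. Friction and masses are not known exactly. Their poses are not given: they have to be found in the camera images.
- gauge: depth gauge, upright, hanging by its brass collar in the wooden block: steel rod 8 mm thick, 74 mm long, its end tapering to 5 mm over the last 4 mm; above it a round black handle, 18 mm thick, 74 to 121 mm above the tip, with two orange rings and an orange top. Origin at the tip, z up along the rod; 60 to 100 g in all
- gauge_grip (a point): on the gauge's axis in the middle of the handle, 97 mm above the tip: the place to grip, between pads on either side of the handle
- gauge_tip (a point): the lower end of the gauge's rod; the gauge is a fine tool for a light hand: it must not be pressed on the heat sink or the hole's floor with more than 15 N in all (4 N of them slide the collar)
- gauge_collar (a joint): brass collar on the rod, 22 mm across, 14 mm tall; m: 0 at its lower stop, underside 20 mm above the tip (so it starts), grows as it is pushed up the rod, to 0.038 at most. Depth reading (underside above tip) = 20 mm + this value. Held by friction: a push of about 4 N along the rod slides it, less (the gauge's weight too) leaves it in place
- collar_face (a point): centre of the collar's underside, on the rod's axis
- heat_sink: fixed: silver finned aluminium heat sink, 58 x 96 mm, its flat top 85 mm above the bench, clamped in a blue drill-press vise 185 x 90 mm whose jaws end 25 mm below that top; the vise's screw and cross handle point along -x of this frame, to 138 mm from the origin. Origin on the bench under the hole's axis, z up
- bore_mouth (a point): centre of the mouth of the heat sink's only hole, in the flat top (85 mm above the bench), with a thin red circle of 22 mm drawn round it: a blind round hole straight down, 9.5 mm in diameter with a 1.5 mm chamfer, its flat floor (bore_floor) at an unknown depth between 26 and 44 mm
- tool_block: fixed: wooden block, 62 x 62 mm and 85 mm tall, origin on the bench under its hole's axis; on its -y side a low step 40 mm tall and 40 mm wide with three short screwdriver bits (up to 58 mm above the bench)
- block_mouth (a point): centre of the mouth of the wooden block's hole, in its top 85 mm above the bench: a round hole through the block, 10.5 mm in diameter with a 3 mm chamfer; the gauge hangs in it with the collar's underside resting on the top, the tip touching nothing below
- cup: loose: white paper cup, 76 mm across and 95 mm tall, origin under its base
- spool: loose: reel of solder with red flanges, 54 mm across and 44 mm tall, origin under its base
- board: loose: green circuit board with parts on it, 120 x 75 mm, lying flat, origin under its centre
- cutters: loose: side cutters with red handles, 130 mm long, lying flat along their x, origin under the middle

How it is judged:
On the way:
1. the gauge stands upright in the heat sink's hole, its tip on the hole's floor (within 1 mm) and its collar flat on the heat sink's top (within 1 mm) (z of gauge_tip in the frame of bore_floor between -0.001 and 0.001 m and z of collar_face in the frame of bore_mouth between -0.001 and 0.001 m and horizontal distance between collar_face and bore_mouth below 0.003 m and angle between gauge's own z axis and vertical below 0.1 rad), for 0.2 s.
At the end, for the whole second after the job is handed in: the gauge hangs released and still, upright (within 0.1 rad) in the wooden block's hole, its collar resting on the block's top (within about 1 mm), with the collar still marking the depth of the heat sink's hole to within 1.2 mm (z of collar_face in the frame of block_mouth between -0.001 and 0.0012 m and z of gauge_tip in the frame of bore_floor between -0.0012 and 0.0012 m and horizontal distance between collar_face and block_mouth below 0.004 m and angle between gauge's own z axis and vertical below 0.1 rad and linear speed of gauge below 0.02 m/s and contact force between the fingers and gauge below 0.1 N); the robot touches nothing.
It fails at once if the gauge is pressed on the heat sink or the floor of its hole with more than 15 N (contact force between gauge and heat_sink above 15 N or contact force between gauge and bore_floor above 15 N).
It fails at once if a bystander (cup, solder reel, circuit board, cutters) is moved by more than 15 mm (distance of any of cup, spool, board, cutters from where it was at the start of the episode above 0.015 m).
It also fails if it takes over 72 s, if anything falls off the work surface, if the arm or the gripper's body presses on something with over 40 N, if the wrist force passes 120 N, or if a joint passes its speed limit or range.

### The arm

A 6-joint arm with a two-finger parallel gripper is mounted at the origin on the work surface. World frame = base frame: x ahead of the robot, y to its left, z up, the work surface at z = 0. Lengths are in m, angles in rad, forces in N, time in s.
With the tool pointing down it reaches from about 0.35 to 0.85 m from the base axis. Payload 8.1 kg.
Tool frame: the origin (TCP) lies midway between the tips of the shut fingers; the grasp point (between the pads) lies 19 mm behind it; z points along the fingers, y is the line along which they close (so a half turn about z gives the same grasp; the last joint's range is limited). The gripper opens to 93 mm and grips with 3 to 60 N. Pads are 15 mm wide; open, the fingers measure 128 mm over their backs; the gripper's body (75 mm by 188 mm) begins 65 mm behind the grasp point.
Start: joints at [1.034, 0.13, 1.488, -0, 1.523, -0.085], TCP at [0.262, 0.54, 0.219] pointing down, gripper open.
Joint ranges: [-2.96, 2.96], [-0.89, 2.26], [0.02, 2.5], [-1.34, 4.48], [0, 2.73], [-2.66, 2.66]. Speed limits (rad/s): [2.39, 2.39, 2.79, 3.14, 3.14, 3.14].

### API

Orientations are given as a rotation vector (axis times angle).
In Python, from plant import status, viewer, job gives the robot as it stands.
- The arm moves only by the tool servo_tool, never from a script. Its argument "commands" is a list that holds one entry, the list of rows, each a list of 6 numbers: the shift along the tool's x, y, z in cm, then the turn, a rotation vector about the tool's x, y, z in rad. A call has 1 to 5 rows; each row is the pose to reach, as a shift and turn from the pose commanded when the call began, along the tool's axes at that moment; what a row does not reach only later rows make up. A row lasts 1/12 s, in which the tool goes at most 41.7 mm and 7.16 degrees, less where a joint would pass 70% of its speed; a pose out of reach is approached as far as the arm can. A call with a gripper value outside its range is refused whole. "hand" is the finger opening in cm, from 0 to 9.3, set as the call begins (left out, the last holds). The fingers move at their own pace and stop on an object; "newtons" is the grip in N (left out, the last holds). Time passes only in rows, so rows that repeat a pose let the fingers close. It gives the time, the measured TCP pose, the force, the opening and the grip force at its end, in the units of the state.
- status.sense(): the state, without advancing time (a new reading comes with each control period).
- viewer.read_camera(name): name is "scene" or "top" or "wrist"; returns (picture, depth): 420x560x3 uint8, red, green, blue; 420x560 float32, m along the optical axis (not along the pixel's ray), 0 where there is no reading.
- viewer.camera_params(name): a dict with "mtx" (3x3 intrinsics, pixels), "world_from_camera" (4x4, takes a point from camera to world coordinates). Camera axes: x right, y down, z forward; pixel columns grow to the right and rows downward; lengths in m; the calibration is good to about 2 mm. A picture is of the moment at which its call begins: read the wrist's pose just before it. camera_params takes no time and is no camera call; for the wrist camera it gives the pose at the moment of the call.
- job.hand_in(): hands the job in; it is judged then, once.
The state is a dict: "t": time; "joint_pos": joint angles; "joint_velocities": joint speeds; "tau": joint torques, N m; "position": TCP position; "orientation": TCP orientation; "ft_force": force on the tool from outside, world axes, zero at the start; "wrist_torque": the same for the moment, N m; "grip_width": opening from 0.0 (shut) to 1.0 (fully open); "grip_force": force on a finger pad.
Only numpy, scipy, OpenCV 4.12 (cv2) and the standard library are available. Lean on these libraries where they do the work, as an engineer would, in place of code of your own. Each camera call takes 0.05 s, during which the arm holds its last target. There are 200 camera calls.

## Working session

There is one attempt and no reset: what is moved stays moved. The work goes in short steps, Python scripts to look and compute and a tool call to move; the robot and the scene stay as the last step left them, time stands still between calls to the robot, and variables do not carry over. Pictures are saved under pics/ and viewed, at most 10 in all, crops included, and the job is handed in when it is done.

Besides the shell and the picture viewer there is one more tool, called after "Request:" as a command line: name --argument value ..., lists and objects as JSON in quotes. servo_tool: Moves the arm, as the interface text tells. Its arguments: {"type":"object","properties":{"commands":{"type":"array"},"hand":{"type":"number"},"newtons":{"type":"number"}},"required":["commands"]}

```bash
mkdir -p pics; cat > h.py <<'E'
import numpy as np, cv2
from plant import status, viewer, job
from scipy.spatial.transform import Rotation as R
def cam(n):
    P=viewer.camera_params(n); im,d=viewer.read_camera(n); return im,d,np.array(P["mtx"]),np.array(P["world_from_camera"])
def ray(K,T,u,v,z):
    d=T[:3,:3]@np.linalg.inv(K)@[u,v,1]; return T[:3,3]+d*(z-T[2,3])/d[2]
def save(n,im): cv2.imwrite("pics/"+n+".png",im[:,:,::-1])
E
python3 - <<'E'
from h import *
s=status.sense(); print(s)
for n in("top","scene"):
    im,d,K,T=cam(n); save(n+"0",im); np.savez(n+"0.npz",im=im,d=d,K=K,T=T); print(n,K.round(1),T.round(3))
E
```

```text
{'t': 0.0, 'joint_pos': array([ 1.03364451e+00,  1.31148349e-01,  1.48927338e+00, -1.45053438e-05,
        1.52298058e+00, -8.54230136e-02]), 'joint_velocities': array([ 1.64471395e-03, -4.52132319e-04,  1.47803641e-04, -3.04711030e-05,
        3.07750719e-04,  6.09989106e-04]), 'tau': array([ 1.02874754e-03, -5.59854555e+01, -4.91751981e+01,  7.68903131e-02,
        3.52412753e-02, -1.67445733e-04]), 'position': array([0.26162174, 0.53933324, 0.21759834]), 'orientation': array([-7.03433818e-01, -3.06127135e+00,  2.71248766e-03]), 'ft_force': array([0.51818764, 0.839891  , 0.36054789]), 'wrist_torque': array([-0.04152804, -0.02242626, -0.00660632]), 'grip_force': 0.0, 'grip_width': 0.9974306704083186}
top [[527.4   0.  277.1]
 [  0.  527.4 197.7]
 [  0.    0.    1. ]] [[ 2.900e-02 -9.790e-01  2.010e-01  2.940e-01]
 [-1.000e+00 -2.900e-02  5.000e-03 -1.400e-02]
 [ 1.000e-03 -2.010e-01 -9.800e-01  1.539e+00]
 [ 0.000e+00  0.000e+00  0.000e+00  1.000e+00]]
scene [[483.8   0.  287.4]
 [  0.  483.8 210. ]
 [  0.    0.    1. ]] [[ 7.520e-01  4.210e-01 -5.080e-01  1.251e+00]
 [ 6.590e-01 -4.780e-01  5.810e-01 -7.450e-01]
 [ 1.000e-03 -7.710e-01 -6.370e-01  9.630e-01]
 [ 0.000e+00  0.000e+00  0.000e+00  1.000e+00]]
```

View pics/top0.png

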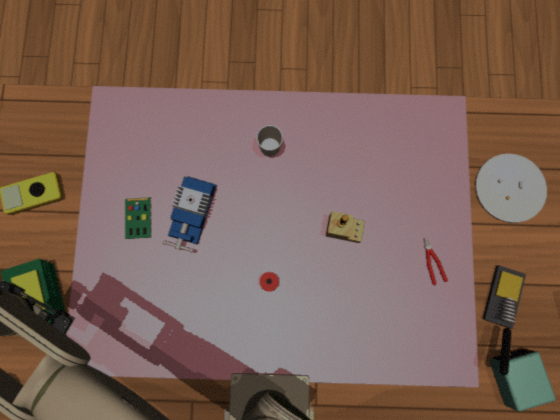

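View pics/scene0.png

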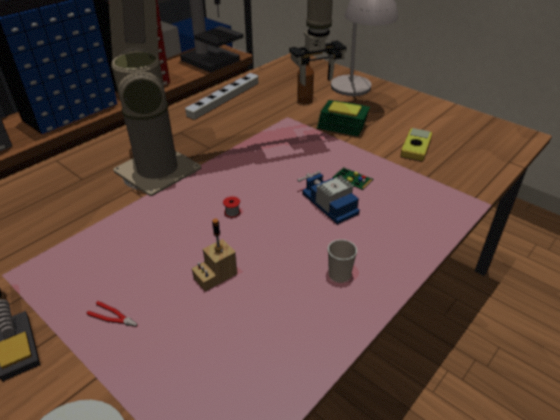

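The top view shows the gauge and block near (343,222), the heat sink and vise near (192,205), the cup at (270,140), the spool at (270,281), the board at (138,218) and the cutters at (435,262). Next I'll zoom in and triangulate.

```bash
python3 - <<'E'
from h import *
A=np.load("top0.npz");B=np.load("scene0.npz")
def crop(D,u0,v0,w,h,s): return cv2.resize(D["im"][v0:v0+h,u0:u0+w],(w*s,h*s),interpolation=cv2.INTER_CUBIC)
a=crop(A,160,170,60,45,6);b=crop(A,320,205,60,45,6);c=crop(B,310,165,60,45,6);d=crop(B,190,210,60,45,6)
save("crops",np.vstack([np.hstack([a,b]),np.hstack([c,d])]))
for (u,v,z) in [(193,199,.085),(343,218,.186),(347,227,.085),(270,130,.095),(270,281,.044)]: print(u,v,ray(A["K"],A["T"],u,v,z).round(4))
for (u,v,z) in [(334,188,.085),(216,222,.186)]: print(u,v,ray(B["K"],B["T"],u,v,z).round(4))
E
```

```text
193 199 [0.5812 0.2299 0.085 ]
343 218 [ 0.5225 -0.1799  0.186 ]
347 227 [ 0.5144 -0.2035  0.085 ]
270 130 [0.7876 0.0196 0.095 ]
270 281 [0.3614 0.0066 0.044 ]
334 188 [0.5878 0.2261 0.085 ]
216 222 [ 0.5308 -0.1873  0.186 ]
```

View pics/crops.png

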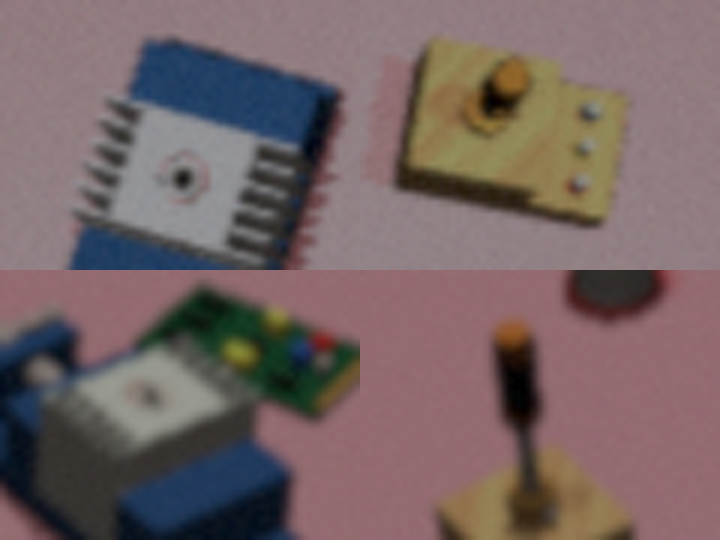

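Hole in top view ≈ (190.3,199.8) and in scene ≈ (335,185.8). The gauge's orange top is at (345.2,217.0) in top and (215.3,220.8) in scene.

```bash
cat >> h.py <<'E'
def tri(obs):
    M=np.zeros((3,3));b=np.zeros(3)
    for K,T,u,v in obs:
        d=T[:3,:3]@np.linalg.inv(K)@[u,v,1]; d/=np.linalg.norm(d); P=np.eye(3)-np.outer(d,d); M+=P;b+=P@T[:3,3]
    return np.linalg.solve(M,b)
def shift(goal):
    s=status.sense(); Rm=R.from_rotvec(s["orientation"]).as_matrix(); return (Rm.T@(np.array(goal)-s["position"])*100).round(2)
E
python3 - <<'E'
from h import *
A=np.load("top0.npz");B=np.load("scene0.npz")
for n,a,b,z in(("hole",(190.3,199.8),(335,185.8),.085),("gauge",(345.2,217),(215.3,220.8),.186)):
    print(n,ray(A["K"],A["T"],*a,z).round(4),ray(B["K"],B["T"],*b,z).round(4),tri([(A["K"],A["T"],*a),(B["K"],B["T"],*b)]).round(4))
s=status.sense();print(R.from_rotvec(s["orientation"]).as_matrix().round(3)); 
T=np.array(viewer.camera_params("wrist")["world_from_camera"]);print(T.round(3),s["position"])
E
```

```text
hole [0.5787 0.2373 0.085 ] [0.5833 0.237  0.085 ] [0.5804 0.2389 0.082 ]
gauge [ 0.5253 -0.1856  0.186 ] [ 0.5261 -0.1854  0.186 ] [ 0.5255 -0.1854  0.1856]
[[-0.9    0.437 -0.001]
 [ 0.437  0.9   -0.001]
 [ 0.    -0.002 -1.   ]]
[[ 0.437  0.872  0.222  0.2  ]
 [ 0.899 -0.423 -0.11   0.568]
 [-0.002  0.247 -0.969  0.384]
 [ 0.     0.     0.     1.   ]] [0.26168586 0.53937517 0.2176985 ]
```

```bash
python3 - <<'E'
from h import *
print(shift([.581,.237,.22]))
E
```

```text
[-41.93 -13.26  -0.21]
```

Request:
servo_tool --commands '[[[-3, -0.95, 0, 0, 0, 0], [-7, -2.2, 0, 0, 0, 0], [-11, -3.5, 0, 0, 0, 0], [-15, -4.75, 0, 0, 0, 0], [-19, -6, 0, 0, 0, 0]]]'

```text
t: 0.52
position: [0.4066, 0.4021, 0.2182]
orientation: [-0.702, -3.062, 0.001]
ft_force: [1.3, 0.8, 0.4]
grip_width: 1.004
grip_force: 0.0
```

Request:
servo_tool --commands '[[[-4, -1.25, 0, 0, 0, 0], [-8, -2.5, 0, 0, 0, 0], [-12, -3.8, 0, 0, 0, 0], [-16, -5.05, 0, 0, 0, 0], [-19.5, -6.2, 0, 0, 0, 0]]]'

```text
t: 0.93
position: [0.5555, 0.2606, 0.2181]
orientation: [-0.704, -3.061, 0.001]
ft_force: [0.1, 1.4, 0.6]
grip_width: 0.998
grip_force: 0.0
```

Request:
servo_tool --commands '[[[-2.5, -0.8, -0.2, 0, 0, 0], [-3.4, -1.05, -0.2, 0, 0, 0], [-3.4, -1.05, -0.2, 0, 0, 0], [-3.4, -1.05, -0.2, 0, 0, 0]]]'

```text
t: 1.27
position: [0.5797, 0.2387, 0.22]
orientation: [-0.704, -3.06, 0.0]
ft_force: [-0.6, 0.3, -0.5]
grip_width: 1.0
grip_force: 0.0
```

```bash
python3 - <<'E'
from h import *
s=status.sense();print(s["position"],s["joint_pos"].round(2))
im,d,K,T=cam("wrist"); np.savez("w1.npz",im=im,d=d,K=K,T=T); save("w1",im)
E
```

```text
[0.57968275 0.23869588 0.21999852] [ 0.31  0.2   1.4   0.    1.53 -0.81]
```

View pics/w1.png

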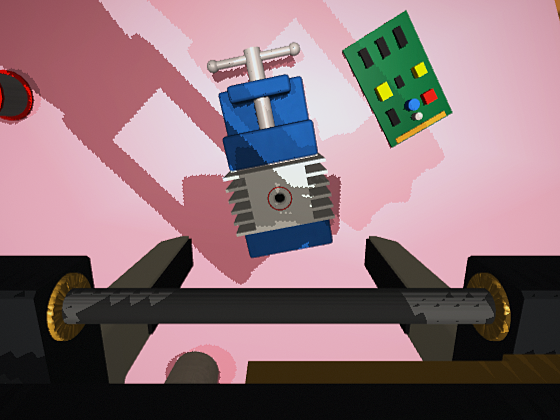

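The wrist view shows the red circle with the hole at (280,198), between the fingers. Now measuring it precisely.

```bash
cat >> h.py <<'E'
def redcirc(im,u,v,w=25):
    c=im[v-w:v+w,u-w:u+w].astype(int); m=((c[...,0]-c[...,1]>35)&(c[...,0]-c[...,2]>20)).astype(np.uint8)
    n,l,st,_=cv2.connectedComponentsWithStats(m,connectivity=8)
    ys,xs=np.nonzero(m); k=np.hypot(xs-w,ys-w)<19; e=cv2.fitEllipse(np.c_[xs,ys][k].astype(np.float32)); dk=(c.sum(2)<110); ys,xs=np.nonzero(dk); k=np.hypot(xs-w,ys-w)<9
    return (e[0][0]+u-w,e[0][1]+v-w),e[1],(xs[k].mean()+u-w,ys[k].mean()+v-w)
E
python3 - <<'E'
from h import *
D=np.load("w1.npz"); K,T=D["K"],D["T"]
a,ax,b=redcirc(D["im"],280,198); print(a,ax,b,D["d"][190:206:5,262:300:6])
print(ray(K,T,*a,.085),ray(K,T,*b,.085),T[:3,3])
p=np.linalg.inv(T)@np.r_[.5797,.2387,.22,1]; print((K@p[:3])[:2]/p[2])
p=np.linalg.inv(T)@np.r_[.5797,.2387,.085,1]; print((K@p[:3])[:2]/p[2])
g=[.5255,-.1854,.235]; print(shift(g))
E
```

```text
(279.4619426727295, 198.0480670928955) (22.87897300720215, 23.385618209838867) (np.float64(279.32307692307694), np.float64(197.44615384615383)) [[0.3075713  0.30660665 0.3060026  0.30681106 0.30605954 0.30843428
  0.30689433]
 [0.3085735  0.30707055 0.30722934 0.34272456 0.3091354  0.30782977
  0.30876195]
 [0.31022555 0.3083869  0.31068078 0.32361683 0.31001812 0.31038168
  0.31058732]
 [0.30971375 0.31133085 0.31096658 0.30878103 0.31147286 0.31010482
  0.31000322]]
[0.58069116 0.23785404 0.085     ] [0.58011463 0.23798993 0.085     ] [0.51780098 0.26751665 0.38602323]
[280.75868296 252.19270656]
[279.8120116  196.73318806]
[-13.69 -40.57  -1.49]
```

Request:
servo_tool --commands '[[[-1, -3, -0.2, 0, 0, 0], [-2.3, -6.8, -0.5, 0, 0, 0], [-3.6, -10.6, -0.8, 0, 0, 0], [-4.9, -14.4, -1.1, 0, 0, 0], [-6.2, -18.2, -1.4, 0, 0, 0]]]'

```text
t: 1.73
position: [0.5552, 0.0483, 0.2348]
orientation: [-0.698, -3.063, -0.001]
ft_force: [0.6, -0.0, 0.1]
grip_width: 1.001
grip_force: 0.0
```

Request:
servo_tool --commands '[[[-1.3, -3.8, 0, 0, 0, 0], [-2.6, -7.6, 0, 0, 0, 0], [-3.9, -11.4, 0, 0, 0, 0], [-5.2, -15.2, 0, 0, 0, 0], [-6.4, -19, 0, 0, 0, 0]]]'

```text
t: 2.15
position: [0.5307, -0.1509, 0.2349]
orientation: [0.699, 3.062, 0.001]
ft_force: [1.5, 0.3, 0.3]
grip_width: 1.002
grip_force: 0.0
```

Request:
servo_tool --commands '[[[-0.8, -2.4, 0, 0, 0, 0], [-1.1, -3.4, 0, 0, 0, 0], [-1.1, -3.4, 0, 0, 0, 0], [-1.1, -3.4, 0, 0, 0, 0]]]'

```text
t: 2.48
position: [0.5264, -0.185, 0.2346]
orientation: [-0.703, -3.062, -0.001]
ft_force: [0.6, -0.4, -0.2]
grip_width: 0.998
grip_force: 0.0
```

```bash
python3 - <<'E'
from h import *
s=status.sense();print(s["position"],s["joint_pos"].round(2),s["ft_force"])
im,d,K,T=cam("wrist"); np.savez("w2.npz",im=im,d=d,K=K,T=T,p=s["position"]); save("w2",cv2.resize(im[80:300,180:380],(800,880))[:600])
E
```

```text
[ 0.5263769  -0.18497426  0.23459257] [-0.43  0.01  1.58  0.    1.55 -1.55] [ 0.62026762 -0.42829521 -0.24527039]
```

View pics/w2.png

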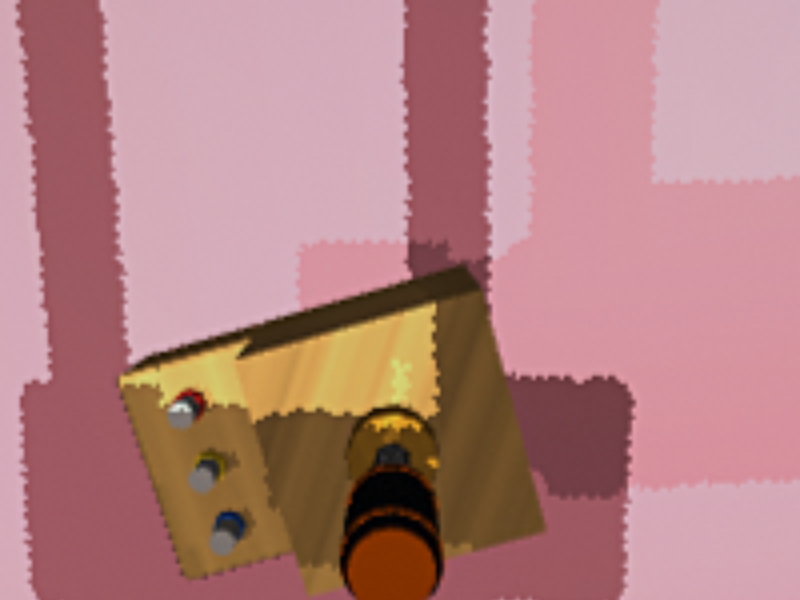

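The gauge's orange top is at about crop (391,565), i.e. pixel (278,221), with the collar at about pixel (278,193). Next I'll compute its axis.

```bash
python3 - <<'E'
from h import *
D=np.load("w2.npz"); K,T,im=D["K"],D["T"],D["im"].astype(int)
m=((im[...,0]>90)&(im[...,1]<0.5*im[...,0])&(im[...,2]<40)).astype(np.uint8); m[:,:250]=0;m[:,310:]=0
n,l,st,c=cv2.connectedComponentsWithStats(m); 
for i in range(1,n):
    if st[i,4]>100:
        ys,xs=np.nonzero(l==i); h=cv2.convexHull(np.c_[xs,ys]); e=cv2.fitEllipse(h); print(st[i],c[i],e)
        for z in(.184,.186): print(ray(K,T,*e[0],z).round(4))
# depth cloud of top
d=D["d"]; sel=(m>0); ys,xs=np.nonzero(sel); P=np.c_[(xs-K[0,2])/K[0,0],(ys-K[1,2])/K[1,1],np.ones(len(xs))]*d[ys,xs][:,None]; W=P@T[:3,:3].T+T[:3,3]; print(np.median(W,0),len(W)); t=W[W[:,2]>.182]; print(t.mean(0),len(t))
g=np.r_[0.5264,-.185]; print("d block top z", [ (T[:3,:3]@(np.array([(u-K[0,2])/K[0,0],(v-K[1,2])/K[1,1],1])*d[v,u])+T[:3,3]).round(3) for u,v in((260,170),(300,190))])
E
```

```text
[267 212  22  22 362] [277.44198895 222.4281768 ] ((277.44000244140625, 222.45248413085938), (20.92473793029785, 21.531213760375977), 90.98188018798828)
[ 0.5247 -0.1862  0.184 ]
[ 0.5241 -0.186   0.186 ]
[ 0.52341748 -0.18556622  0.18748606] 384
[ 0.5234942  -0.18567423  0.18807236] 364
d block top z [array([ 0.498, -0.192,  0.086]), array([ 0.532, -0.166,  0.085])]
```

```bash
python3 - <<'E'
from h import *
print(shift([.5243,-.186,.143]))
E
```

```text
[ 0.14 -0.24  9.16]
```

Request:
servo_tool --commands '[[[0.14, -0.24, 2, 0, 0, 0], [0.14, -0.24, 4.5, 0, 0, 0], [0.14, -0.24, 7, 0, 0, 0], [0.14, -0.24, 8.7, 0, 0, 0], [0.14, -0.24, 9.15, 0, 0, 0]]]' --hand 4

```text
t: 2.95
position: [0.5224, -0.1848, 0.1393]
orientation: [-0.698, -3.057, -0.003]
ft_force: [-0.2, 0.6, -0.2]
grip_width: 0.687
grip_force: 0.0
```

Request:
servo_tool --commands '[[[0, 0, 0, 0, 0, 0], [0, 0, 0, 0, 0, 0], [0, 0, 0, 0, 0, 0]]]' --hand 2.4 --newtons 20

```text
t: 3.2
position: [0.5252, -0.1879, 0.145]
orientation: [0.701, 3.06, -0.001]
ft_force: [0.3, 0.9, 0.6]
grip_width: 0.475
grip_force: 0.0
```

```bash
python3 - <<'E'
from h import *
s=status.sense();print(s["position"],s["ft_force"],s["grip_width"]*93)
im,d,K,T=cam("wrist"); np.savez("w3.npz",im=im,d=d,K=K,T=T,p=s["position"]); save("w3",cv2.resize(im[140:300,180:380],(750,600)))
E
```

```text
[ 0.52515339 -0.18787674  0.14503711] [0.31718974 0.86944761 0.6252917 ] 44.21247755299939
```

View pics/w3.png

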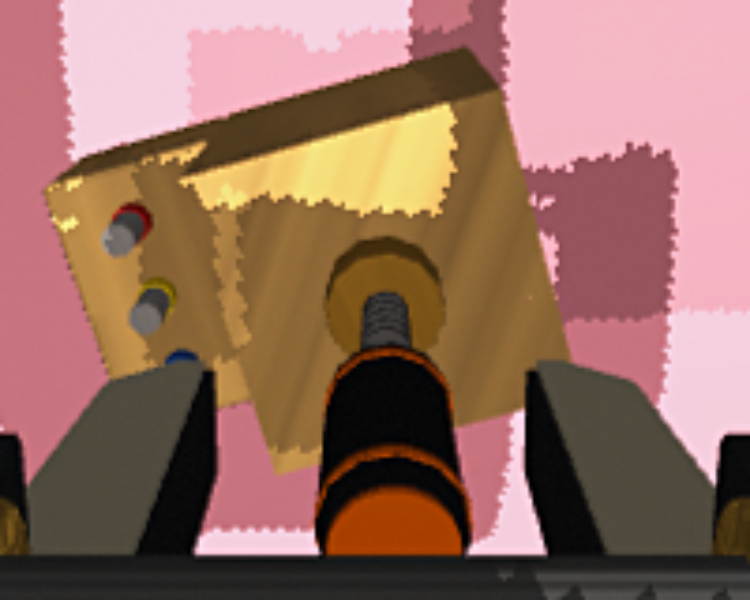

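The handle is between the pads and slightly right of their midline (crop 392 against 370). The arm was still settling, so I'll wait and recheck.

Request:
servo_tool --commands '[[[0, 0, 0, 0, 0, 0], [0, 0, 0, 0, 0, 0], [0, 0, 0, 0, 0, 0], [0, 0, 0, 0, 0, 0]]]' --hand 3.2

```text
t: 3.58
position: [0.524, -0.1883, 0.1434]
orientation: [0.704, 3.061, -0.0]
ft_force: [0.2, 0.6, -0.1]
grip_width: 0.344
grip_force: 0.0
```

```bash
python3 - <<'E'
from h import *
s=status.sense();print(s["position"],s["ft_force"],s["grip_width"]*93)
im,d,K,T=cam("wrist"); np.savez("w4.npz",im=im,d=d,K=K,T=T,p=s["position"]); 
print(shift([.5243,-.186,.143]))
im=im.astype(int)
# collar brass edges & handle edges per row
for v in (212,220,236,244,250,256):
    g=im[v,225:345].sum(1); print(v,[225+i for i in range(1,120) if abs(g[i]-g[i-1])>45],)
# project gauge axis predicted
Ti=np.linalg.inv(T)
for z in(.099,.14,.16,.186):
    p=Ti@np.r_[.5243,-.186,z,1]; print(z,((K@p[:3])[:2]/p[2]).round(1))
p=Ti@np.r_[s["position"]+[0,0,.019],1]; print("grasp",((K@p[:3])[:2]/p[2]).round(1))
E
```

```text
[ 0.52401969 -0.1883419   0.14344274] [ 0.17951768  0.63243118 -0.05281968] 32.023028249824165
[0.07 0.22 0.03]
212 [238, 253, 270, 271, 275, 276, 293, 294, 297, 298, 327, 328, 329]
220 [226, 227, 228, 239, 251, 268, 269, 281, 287, 300]
236 [226, 227, 232, 233, 234, 246, 274, 276, 277, 278, 280, 291, 292, 294, 295, 312, 333, 334]
244 [244, 245, 248, 249, 252, 255, 270, 271, 299, 300, 301, 309, 313, 314, 339, 340]
250 [242, 243, 248, 249, 250, 268, 269, 301, 302, 308, 309, 315, 343, 344]
256 [241, 248, 249, 250, 251, 255, 268, 302, 303, 304, 308, 309, 316, 317]
0.099 [283.6 225.4]
0.14 [284.8 248.4]
0.16 [285.5 263.7]
0.186 [286.9 290.1]
grasp [281.  267.3]
```

Request:
servo_tool --commands '[[[0.05, 0.28, 0, 0, 0, 0], [0.05, 0.28, 0, 0, 0, 0], [0.05, 0.28, 0, 0, 0, 0]]]'

```text
t: 3.88
position: [0.5247, -0.1853, 0.143]
orientation: [-0.703, -3.062, -0.0]
ft_force: [-0.1, -0.3, -0.9]
grip_width: 0.341
grip_force: 0.0
```

Request:
servo_tool --commands '[[[0, 0, 0, 0, 0, 0], [0, 0, 0, 0, 0, 0], [0, 0, 0, 0, 0, 0], [0, 0, 0, 0, 0, 0], [0, 0, 0, 0, 0, 0]]]' --hand 1 --newtons 30

```text
t: 4.3
position: [0.5246, -0.1855, 0.1431]
orientation: [-0.704, -3.062, -0.0]
ft_force: [-0.1, -0.3, -0.1]
grip_width: 0.19
grip_force: 30.0
```

```bash
python3 - <<'E'
from h import *
s=status.sense();print(s["position"],s["orientation"],s["ft_force"],s["grip_width"]*93,s["grip_force"])
E
```

```text
[ 0.52464629 -0.18545773  0.14305868] [-7.03669927e-01 -3.06163860e+00 -2.17732167e-06] [-0.13663028 -0.33528201 -0.06475793] 17.63424342935236 29.994239509105682
```

Request:
servo_tool --commands '[[[0, 0, -0.8, 0, 0, 0], [0, 0, -2, 0, 0, 0], [0, 0, -3.2, 0, 0, 0], [0, 0, -4.4, 0, 0, 0], [0, 0, -5, 0, 0, 0]]]'

```text
t: 4.72
position: [0.5259, -0.186, 0.1965]
orientation: [0.703, 3.058, -0.001]
ft_force: [0.3, -0.4, -0.7]
grip_width: 0.187
grip_force: 30.0
```

Request:
servo_tool --commands '[[[0.6, 2, 0, 0, 0, 0], [1.6, 5, 0, 0, 0, 0], [2.9, 8.7, 0, 0, 0, 0], [4.1, 12.4, 0, 0, 0, 0], [5.3, 16.1, 0, 0, 0, 0]]]'

```text
t: 5.13
position: [0.5475, -0.0161, 0.1942]
orientation: [0.705, 3.06, 0.0]
ft_force: [0.7, -0.3, -0.8]
grip_width: 0.19
grip_force: 30.0
```

Request:
servo_tool --commands '[[[1.2, 3.7, 0, 0, 0, 0], [2.5, 7.4, 0, 0, 0, 0], [3.7, 11.1, 0, 0, 0, 0], [4.9, 14.8, 0, 0, 0, 0], [6, 18.2, 0, 0, 0, 0]]]'

```text
t: 5.55
position: [0.5729, 0.1749, 0.1942]
orientation: [0.703, 3.061, 0.001]
ft_force: [0.5, -1.1, -1.8]
grip_width: 0.188
grip_force: 30.0
```

Request:
servo_tool --commands '[[[1, 3, 0, 0, 0, 0], [1.7, 5.2, 0, 0, 0, 0], [2.16, 6.25, 0, 0, 0, 0], [2.16, 6.25, 0, 0, 0, 0], [2.16, 6.25, 0, 0, 0, 0]]]'

```text
t: 5.97
position: [0.5806, 0.2377, 0.1933]
orientation: [0.702, 3.062, -0.001]
ft_force: [-0.2, -0.8, -1.4]
grip_width: 0.186
grip_force: 30.0
```

```bash
python3 - <<'E'
from h import *
s=status.sense();print(s["position"],s["ft_force"],s["grip_width"]*93)
im,d,K,T=cam("wrist"); np.savez("w5.npz",im=im,d=d,K=K,T=T,p=s["position"]); save("w5",cv2.resize(im[140:300,180:380],(750,600)))
E
```

```text
[0.58059992 0.23769549 0.1933021 ] [-0.2168281  -0.80714249 -1.44228164] 17.274065215721922
```

View pics/w5.png

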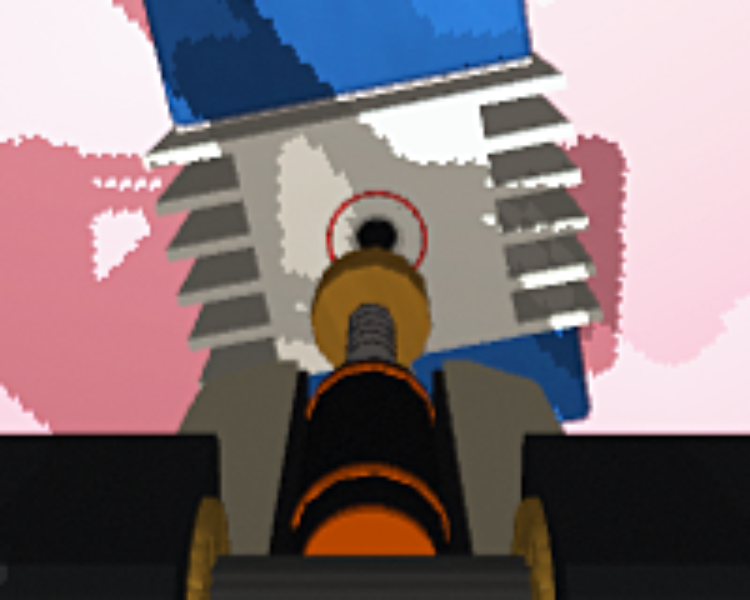

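The wrist view shows the red circle centred near crop (377,240) and the collar at u≈372, its bottom rim at crop y≈248. The gauge is held upright. Comparing the two axes:

```bash
python3 - <<'E'
from h import *
D=np.load("w5.npz"); K,T,im,p=D["K"],D["T"],D["im"].astype(int),D["p"]
s=status.sense(); Rm=R.from_rotvec(s["orientation"]).as_matrix(); tl=lambda w:((w-p)@Rm*1000).round(2)
# red circle: fit visible arc
m=(im[...,0]-im[...,1]>50)&(im[...,0]-im[...,2]>40); ys,xs=np.nonzero(m); k=(np.abs(xs-280.5)<16)&(ys>188)&(ys<215); q=np.c_[xs,ys][k]
W=np.array([ray(K,T,u,v,.085)[:2] for u,v in q]); x0=np.linalg.lstsq(np.c_[2*W,np.ones(len(W))],(W**2).sum(1),rcond=None)[0]; r=np.sqrt(x0[2]+x0[:2]@x0[:2]); print("circ",x0[:2],r,len(W),tl(np.r_[x0[:2],.085]))
C=lambda x,y:(180+x/3.75-.37,140+y/3.75-.37)
print("bottom rim",tl(ray(K,T,*C(372,248),.1353)),"top rim",tl(ray(K,T,*C(372,262),.1493)))
print("collar L/R", tl(ray(K,T,*C(313,312),.1493)),tl(ray(K,T,*C(431,312),.1493)))
print("handle bottom L/R",tl(ray(K,T,*C(305,415),.1893)),tl(ray(K,T,*C(436,415),.1893)))
for v in(216,219,222,225): 
    g=im[v]; print(v,[tuple(g[u]) for u in(262,263,264,265,294,295,296,297)])
E
```

```text
circ [0.58073778 0.23777991] 0.010986925660429492 73 [-6.000e-02  2.100e-01  1.083e+02]
bottom rim [10.92 -0.94 58.  ] top rim [11.98 -0.96 44.  ]
collar L/R [  2.79 -11.42  44.01] [ 2.8   9.52 43.99]
handle bottom L/R [ -0.52 -10.84   4.01] [-0.51  8.4   4.  ]
216 [(np.int64(156), np.int64(150), np.int64(140)), (np.int64(155), np.int64(150), np.int64(140)), (np.int64(113), np.int64(101), np.int64(84)), (np.int64(59), np.int64(35), np.int64(0)), (np.int64(162), np.int64(158), np.int64(149)), (np.int64(156), np.int64(150), np.int64(139)), (np.int64(154), np.int64(147), np.int64(137)), (np.int64(153), np.int64(147), np.int64(137))]
219 [(np.int64(153), np.int64(149), np.int64(140)), (np.int64(115), np.int64(107), np.int64(91)), (np.int64(66), np.int64(39), np.int64(0)), (np.int64(132), np.int64(89), np.int64(24)), (np.int64(126), np.int64(121), np.int64(108)), (np.int64(158), np.int64(152), np.int64(144)), (np.int64(154), np.int64(147), np.int64(138)), (np.int64(155), np.int64(149), np.int64(138))]
222 [(np.int64(146), np.int64(144), np.int64(138)), (np.int64(76), np.int64(53), np.int64(19)), (np.int64(126), np.int64(83), np.int64(20)), (np.int64(133), np.int64(91), np.int64(24)), (np.int64(128), np.int64(111), np.int64(85)), (np.int64(160), np.int64(156), np.int64(150)), (np.int64(156), np.int64(150), np.int64(140)), (np.int64(154), np.int64(147), np.int64(137))]
225 [(np.int64(152), np.int64(148), np.int64(141)), (np.int64(118), np.int64(73), np.int64(6)), (np.int64(134), np.int64(90), np.int64(23)), (np.int64(133), np.int64(91), np.int64(25)), (np.int64(125), np.int64(88), np.int64(47)), (np.int64(150), np.int64(150), np.int64(144)), (np.int64(155), np.int64(151), np.int64(142)), (np.int64(155), np.int64(149), np.int64(139))]
```

Request:
servo_tool --commands '[[[-0.04, 0.12, 0.8, 0, 0, 0], [-0.04, 0.12, 1.8, 0, 0, 0], [-0.04, 0.12, 2.4, 0, 0, 0], [-0.04, 0.12, 2.6, 0, 0, 0], [-0.04, 0.12, 2.6, 0, 0, 0]]]'

```text
t: 6.43
position: [0.5807, 0.2382, 0.1654]
orientation: [-0.704, -3.059, 0.002]
ft_force: [0.6, 0.3, -0.8]
grip_width: 0.189
grip_force: 30.0
```

Request:
servo_tool --commands '[[[0, 0, 0.15, 0, 0, 0], [0, 0, 0.3, 0, 0, 0], [0, 0, 0.45, 0, 0, 0], [0, 0, 0.6, 0, 0, 0], [0, 0, 0.6, 0, 0, 0]]]'

```text
t: 6.85
position: [0.5814, 0.2391, 0.1609]
orientation: [-0.703, -3.062, 0.0]
ft_force: [0.3, 0.1, -1.4]
grip_width: 0.191
grip_force: 30.0
```

```bash
python3 - <<'E'
from h import *
s=status.sense();print(s["position"],s["ft_force"],s["wrist_torque"],s["grip_width"]*93)
im,d,K,T=cam("wrist"); np.savez("w6.npz",im=im,d=d,K=K,T=T,p=s["position"]); 
E
```

```text
[0.58142171 0.23909639 0.16090351] [ 0.25852248  0.12247704 -1.38513621] [ 0.02906605  0.01286683 -0.02913628] 17.734995013356894
```

Request:
servo_tool --commands '[[[0, 0, 0.1, 0, 0, 0], [0, 0, 0.2, 0, 0, 0], [0, 0, 0.3, 0, 0, 0], [0, 0, 0.4, 0, 0, 0], [0, 0, 0.4, 0, 0, 0]]]'

```text
t: 7.32
position: [0.5814, 0.239, 0.1568]
orientation: [-0.704, -3.061, 0.0]
ft_force: [0.1, -0.1, -0.8]
grip_width: 0.191
grip_force: 30.0
```

Request:
servo_tool --commands '[[[0, 0, 0.2, 0, 0, 0], [0, 0, 0.4, 0, 0, 0], [0, 0, 0.6, 0, 0, 0], [0, 0, 0.8, 0, 0, 0], [0, 0, 0.8, 0, 0, 0]]]'

```text
t: 7.73
position: [0.5812, 0.2389, 0.1484]
orientation: [-0.704, -3.061, 0.001]
ft_force: [0.2, -0.3, -0.5]
grip_width: 0.187
grip_force: 30.0
```

Request:
servo_tool --commands '[[[0, 0, 0.1, 0, 0, 0], [0, 0, 0.2, 0, 0, 0], [0, 0, 0.3, 0, 0, 0], [0, 0, 0.4, 0, 0, 0], [0, 0, 0.4, 0, 0, 0]]]'

```text
t: 8.15
position: [0.5814, 0.239, 0.1449]
orientation: [-0.704, -3.061, 0.0]
ft_force: [0.3, -0.2, -0.6]
grip_width: 0.187
grip_force: 30.0
```

Request:
servo_tool --commands '[[[0, 0, 0.05, 0, 0, 0], [0, 0, 0.1, 0, 0, 0], [0, 0, 0.16, 0, 0, 0], [0, 0, 0.22, 0, 0, 0], [0, 0, 0.28, 0, 0, 0]]]'

```text
t: 8.57
position: [0.5817, 0.2391, 0.1428]
orientation: [0.704, 3.061, 0.0]
ft_force: [-2.4, -0.3, 3.3]
grip_width: 0.189
grip_force: 30.0
```

Request:
servo_tool --commands '[[[0, 0, 0.05, 0, 0, 0], [0, 0, 0.1, 0, 0, 0], [0, 0, 0.15, 0, 0, 0], [0, 0, 0.2, 0, 0, 0], [0, 0, 0.2, 0, 0, 0]]]'

```text
t: 8.98
position: [0.5816, 0.2391, 0.1404]
orientation: [0.704, 3.061, 0.0]
ft_force: [-1.0, -0.5, 3.6]
grip_width: 0.188
grip_force: 30.0
```

Request:
servo_tool --commands '[[[0, 0, 0.04, 0, 0, 0], [0, 0, 0.08, 0, 0, 0], [0, 0, 0.12, 0, 0, 0], [0, 0, 0.16, 0, 0, 0], [0, 0, 0.2, 0, 0, 0]]]' --newtons 8

```text
t: 9.4
position: [0.5817, 0.2391, 0.1384]
orientation: [0.704, 3.061, 0.0]
ft_force: [0.3, -0.9, 3.1]
grip_width: 0.19
grip_force: 8.0
```

```bash
python3 - <<'E'
from h import *
s=status.sense();print(s["position"],s["ft_force"],s["grip_force"],s["wrist_torque"])
im,d,K,T=cam("wrist"); np.savez("w7.npz",im=im,d=d,K=K,T=T,p=s["position"])
A=np.load("w5.npz")["im"][225:300,255:305]; B=im[225:300,255:305]
for n,I in(("w5",A),("w7",B)):
    I=I.astype(int); m=(I[...,0]>90)&(I[...,1]<.55*I[...,0])&(I[...,2]<40); print(n,np.nonzero(m[:,22:28].any(1))[0]+225)
E
```

```text
[0.58170752 0.23910022 0.13841325] [ 0.33976704 -0.86216314  3.05569369] 7.999807298183441 [ 0.08448333 -0.05673817  0.00653141]
w5 [237 238 264 265 266 275 276 277 278 279 280 281 282 283 284 285 286 287]
w7 [237 238 264 265 266 275 276 277 278 279 280 281 282 283 284 285 286 287]
```

Request:
servo_tool --commands '[[[0, 0, 0.04, 0, 0, 0], [0, 0, 0.08, 0, 0, 0], [0, 0, 0.12, 0, 0, 0], [0, 0, 0.16, 0, 0, 0], [0, 0, 0.2, 0, 0, 0]]]'

```text
t: 9.87
position: [0.5816, 0.2391, 0.1364]
orientation: [0.704, 3.062, 0.0]
ft_force: [-0.3, 0.4, 3.4]
grip_width: 0.191
grip_force: 8.0
```

Request:
servo_tool --commands '[[[0, 0, 0.04, 0, 0, 0], [0, 0, 0.08, 0, 0, 0], [0, 0, 0.12, 0, 0, 0], [0, 0, 0.16, 0, 0, 0], [0, 0, 0.2, 0, 0, 0]]]'

```text
t: 10.28
position: [0.5816, 0.2391, 0.1344]
orientation: [0.704, 3.062, 0.0]
ft_force: [0.6, 0.8, 3.5]
grip_width: 0.197
grip_force: 8.0
```

Request:
servo_tool --commands '[[[0, 0, 0.04, 0, 0, 0], [0, 0, 0.08, 0, 0, 0], [0, 0, 0.12, 0, 0, 0], [0, 0, 0.16, 0, 0, 0], [0, 0, 0.2, 0, 0, 0]]]'

```text
t: 10.7
position: [0.5816, 0.2391, 0.1323]
orientation: [0.704, 3.062, 0.0]
ft_force: [0.2, 1.3, 3.9]
grip_width: 0.19
grip_force: 8.0
```

Request:
servo_tool --commands '[[[0, 0, 0.03, 0, 0, 0], [0, 0, 0.06, 0, 0, 0], [0, 0, 0.09, 0, 0, 0], [0, 0, 0.12, 0, 0, 0], [0, 0, 0.15, 0, 0, 0]]]'

```text
t: 11.12
position: [0.5816, 0.2391, 0.1308]
orientation: [0.704, 3.062, 0.0]
ft_force: [1.0, 1.8, 3.3]
grip_width: 0.196
grip_force: 8.0
```

Request:
servo_tool --commands '[[[0, 0, 0.03, 0, 0, 0], [0, 0, 0.06, 0, 0, 0], [0, 0, 0.09, 0, 0, 0], [0, 0, 0.12, 0, 0, 0], [0, 0, 0.15, 0, 0, 0]]]'

```text
t: 11.53
position: [0.5815, 0.239, 0.1293]
orientation: [0.704, 3.062, -0.0]
ft_force: [0.9, 1.6, 3.4]
grip_width: 0.189
grip_force: 8.0
```

Request:
servo_tool --commands '[[[0, 0, 0.03, 0, 0, 0], [0, 0, 0.06, 0, 0, 0], [0, 0, 0.09, 0, 0, 0], [0, 0, 0.12, 0, 0, 0], [0, 0, 0.15, 0, 0, 0]]]'

```text
t: 11.95
position: [0.5815, 0.239, 0.1278]
orientation: [-0.704, -3.062, 0.0]
ft_force: [1.3, 2.3, 3.6]
grip_width: 0.189
grip_force: 8.0
```

```bash
python3 - <<'E'
from h import *
s=status.sense();print(s["position"],s["ft_force"],s["grip_force"],s["wrist_torque"])
im,d,K,T=cam("wrist"); np.savez("w8.npz",im=im,d=d,K=K,T=T,p=s["position"])
I=im[225:300,255:305].astype(int); m=(I[...,0]>90)&(I[...,1]<.55*I[...,0])&(I[...,2]<40); print(np.nonzero(m[:,22:28].any(1))[0]+225)
E
```

```text
[0.58150831 0.2390175  0.12779741] [1.3396243  2.28254899 3.57545744] 8.00289273262024 [ 0.30641687 -0.35473391 -0.04470999]
[237 238 264 265 266 275 276 277 278 279 280 281 282 283 284 285 286 287]
```

Request:
servo_tool --commands '[[[0, 0, 0.03, 0, 0, 0], [0, 0, 0.06, 0, 0, 0], [0, 0, 0.09, 0, 0, 0], [0, 0, 0.12, 0, 0, 0], [0, 0, 0.15, 0, 0, 0]]]'

```text
t: 12.42
position: [0.5815, 0.239, 0.1263]
orientation: [-0.704, -3.062, 0.0]
ft_force: [1.0, 0.8, 3.2]
grip_width: 0.194
grip_force: 8.0
```

Request:
servo_tool --commands '[[[0, 0, 0.03, 0, 0, 0], [0, 0, 0.06, 0, 0, 0], [0, 0, 0.09, 0, 0, 0], [0, 0, 0.12, 0, 0, 0], [0, 0, 0.15, 0, 0, 0]]]'

```text
t: 12.83
position: [0.5816, 0.239, 0.1254]
orientation: [0.704, 3.062, 0.0]
ft_force: [-0.5, 0.6, 7.7]
grip_width: 0.195
grip_force: 8.0
```

Request:
servo_tool --commands '[[[0, 0, 0.02, 0, 0, 0], [0, 0, 0.02, 0, 0, 0], [0, 0, 0.02, 0, 0, 0], [0, 0, 0.02, 0, 0, 0]]]'

```text
t: 13.17
position: [0.5816, 0.239, 0.1253]
orientation: [0.704, 3.061, 0.0]
ft_force: [-1.2, 0.5, 7.0]
grip_width: 0.19
grip_force: 8.0
```

```bash
python3 - <<'E'
from h import *
s=status.sense();print(s["position"],s["ft_force"],s["grip_force"],s["wrist_torque"])
im,d,K,T=cam("wrist"); np.savez("w9.npz",im=im,d=d,K=K,T=T,p=s["position"]); save("w9",cv2.resize(im[140:300,180:380],(750,600)))
I=im[225:300,255:305].astype(int); m=(I[...,0]>90)&(I[...,1]<.55*I[...,0])&(I[...,2]<40); print(np.nonzero(m[:,22:28].any(1))[0]+225)
E
```

```text
[0.58161385 0.23902879 0.12533918] [-1.18874272  0.4859735   7.03458321] 8.000347763299942 [ 0.09834591  0.08830815 -0.01020149]
[237 238 264 265 266 275 276 277 278 279 280 281 282 283 284 285 286 287]
```

View pics/w9.png

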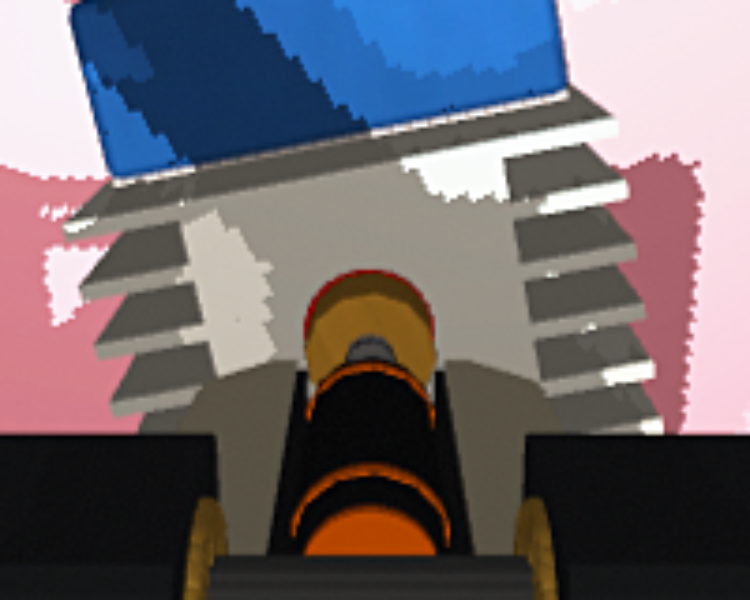

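The collar sits flat and concentric on the red circle, and the force rise to about 7 N with the descent stalled means the tip is on the floor. Firming the grip and withdrawing straight up.

Request:
servo_tool --commands '[[[0, 0, -0.04, 0, 0, 0], [0, 0, -0.04, 0, 0, 0], [0, 0, -0.04, 0, 0, 0]]]' --newtons 30

```text
t: 13.47
position: [0.5816, 0.239, 0.1253]
orientation: [0.704, 3.062, -0.0]
ft_force: [-0.0, -0.5, 6.8]
grip_width: 0.188
grip_force: 30.0
```

Request:
servo_tool --commands '[[[0, 0, -0.3, 0, 0, 0], [0, 0, -0.8, 0, 0, 0], [0, 0, -1.4, 0, 0, 0], [0, 0, -2.1, 0, 0, 0], [0, 0, -2.8, 0, 0, 0]]]'

```text
t: 13.88
position: [0.5811, 0.2388, 0.1534]
orientation: [-0.703, -3.061, 0.001]
ft_force: [-0.5, -0.4, -1.3]
grip_width: 0.187
grip_force: 30.0
```

Request:
servo_tool --commands '[[[0, 0, -1, 0, 0, 0], [0, 0, -2.2, 0, 0, 0], [0, 0, -3.4, 0, 0, 0], [0, 0, -4, 0, 0, 0], [0, 0, -4, 0, 0, 0]]]'

```text
t: 14.3
position: [0.5828, 0.2395, 0.1961]
orientation: [0.703, 3.058, 0.003]
ft_force: [0.1, 0.8, -0.2]
grip_width: 0.19
grip_force: 30.0
```

```bash
python3 - <<'E'
from h import *
s=status.sense();print(s["position"],s["ft_force"])
print(shift([.5246,-.1855,.1935]))
im,d,K,T=cam("wrist"); np.savez("w10.npz",im=im,d=d,K=K,T=T,p=s["position"])
I=im[225:300,255:305].astype(int); m=(I[...,0]>90)&(I[...,1]<.55*I[...,0])&(I[...,2]<40); print(np.nonzero(m[:,22:28].any(1))[0]+225)
E
```

```text
[0.58276752 0.23946264 0.19612914] [ 0.10644168  0.80025077 -0.18786327]
[-13.32 -40.77   0.19]
[237 238 264 265 266 275 276 277 278 279 280 281 282 283 284 285 286 287]
```

Request:
servo_tool --commands '[[[-0.6, -2, 0, 0, 0, 0], [-1.7, -5.2, 0, 0, 0, 0], [-2.9, -8.9, 0, 0, 0, 0], [-4.1, -12.6, 0, 0, 0, 0], [-5.4, -16.3, 0, 0, 0, 0]]]'

```text
t: 14.77
position: [0.5578, 0.0676, 0.1921]
orientation: [-0.702, -3.061, 0.001]
ft_force: [0.3, -0.3, -1.4]
grip_width: 0.189
grip_force: 30.0
```

Request:
servo_tool --commands '[[[-1.2, -3.7, 0, 0, 0, 0], [-2.4, -7.4, 0, 0, 0, 0], [-3.7, -11.1, 0, 0, 0, 0], [-4.9, -14.8, 0, 0, 0, 0], [-6, -18.2, 0, 0, 0, 0]]]'

```text
t: 15.18
position: [0.5323, -0.1231, 0.1923]
orientation: [-0.704, -3.061, 0.0]
ft_force: [0.2, 0.1, -0.3]
grip_width: 0.191
grip_force: 30.0
```

Request:
servo_tool --commands '[[[-1, -3, 0, 0, 0, 0], [-1.7, -5.2, 0, 0, 0, 0], [-2.03, -6.2, 0, 0, 0, 0], [-2.03, -6.2, 0, 0, 0, 0], [-2.03, -6.2, 0, 0, 0, 0]]]'

```text
t: 15.6
position: [0.5244, -0.1853, 0.1925]
orientation: [-0.705, -3.06, -0.001]
ft_force: [1.0, -0.3, -0.1]
grip_width: 0.187
grip_force: 30.0
```

Request:
servo_tool --commands '[[[0, 0, 0, 0, 0, 0], [0, 0, 0, 0, 0, 0], [0, 0, 0, 0, 0, 0], [0, 0, 0, 0, 0, 0]]]'

```text
t: 15.93
position: [0.5249, -0.1847, 0.1931]
orientation: [0.701, 3.062, 0.0]
ft_force: [0.6, -0.2, -1.9]
grip_width: 0.186
grip_force: 30.0
```

```bash
python3 - <<'E'
from h import *
s=status.sense();print(s["position"],s["orientation"],s["ft_force"],shift([.5246,-.1855,.1253]))
im,d,K,T=cam("wrist"); np.savez("w11.npz",im=im,d=d,K=K,T=T,p=s["position"]); save("w11",cv2.resize(im[140:300,180:380],(750,600)))
E
```

```text
[ 0.52492787 -0.18474893  0.19308421] [7.01353959e-01 3.06223732e+00 1.43722393e-04] [ 0.61091526 -0.17251124 -1.86953053] [-0.   -0.08  6.78]
```

View pics/w11.png

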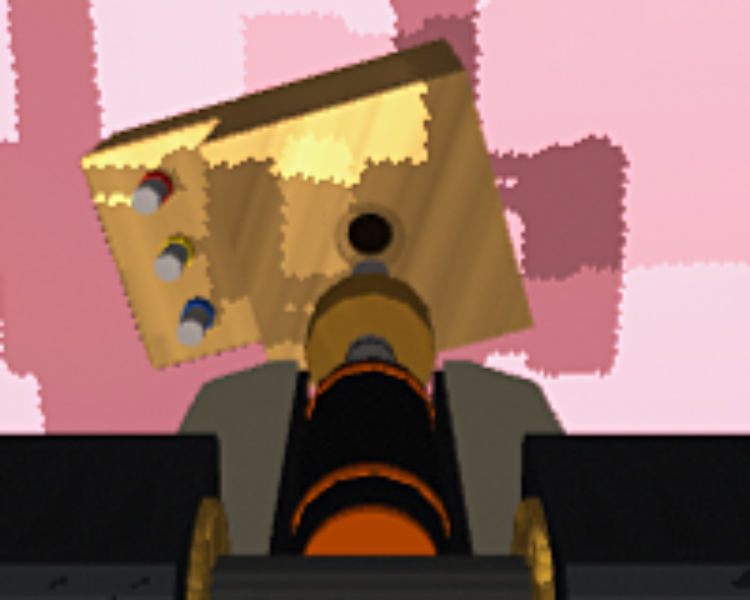

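The block's hole is visible at crop (370,234), with the chamfer ring centred near 371 and the rod's tip just below it. Computing the offset from the hole to the gauge axis:

```bash
python3 - <<'E'
from h import *
D=np.load("w11.npz"); K,T,im,p=D["K"],D["T"],D["im"].astype(int),D["p"]
s=status.sense(); Rm=R.from_rotvec(s["orientation"]).as_matrix(); tl=lambda w:((w-p)@Rm*1000).round(2)
m=(im.sum(2)<120).astype(np.uint8); m[:190]=0;m[212:]=0;m[:,:268]=0;m[:,290:]=0
n,l,st,c=cv2.connectedComponentsWithStats(m); i=1+st[1:,4].argmax(); print(st[i],c[i])
w=ray(K,T,*c[i],.083); print(w,tl(w)); C=lambda x,y:(180+x/3.75-.37,140+y/3.75-.37)
print("ring L/R",tl(ray(K,T,*C(336,237),.085)),tl(ray(K,T,*C(406,237),.085)),"far rim",tl(ray(K,T,*C(371,200),.085)))
print("collar L/R",tl(ray(K,T,*C(307,335),.1315+.035)),tl(ray(K,T,*C(434,335),.1315+.035)))
print("bottom rim",tl(ray(K,T,*C(370,276),.1531)),"rod far edge at tip",tl(ray(K,T,*C(370,260),.1155)))
E
```

```text
[273 197  12  11  98] [278.12244898 201.90816327]
[ 0.52344008 -0.18565905  0.083     ] [  0.96  -1.47 110.08]
ring L/R [  0.64  -9.08 108.08] [  0.63   6.89 108.08] far rim [  9.26  -1.09 108.08]
collar L/R [  4.31 -11.61  26.58] [ 4.29  9.16 26.58]
bottom rim [10.55 -1.3  39.98] rod far edge at tip [ 3.36 -1.31 77.58]
```

Request:
servo_tool --commands '[[[0.05, 0, 0.8, 0, 0, 0], [0.05, 0, 1.8, 0, 0, 0], [0.05, 0, 2.5, 0, 0, 0], [0.05, 0, 2.8, 0, 0, 0], [0.05, 0, 2.8, 0, 0, 0]]]'

```text
t: 16.4
position: [0.5232, -0.1851, 0.1631]
orientation: [-0.703, -3.059, -0.001]
ft_force: [0.6, -0.6, -0.6]
grip_width: 0.192
grip_force: 30.0
```

Request:
servo_tool --commands '[[[0, 0, 0.2, 0, 0, 0], [0, 0, 0.4, 0, 0, 0], [0, 0, 0.6, 0, 0, 0], [0, 0, 0.8, 0, 0, 0], [0, 0, 0.8, 0, 0, 0]]]'

```text
t: 16.82
position: [0.524, -0.1855, 0.1567]
orientation: [-0.704, -3.061, -0.0]
ft_force: [0.4, -0.5, -0.6]
grip_width: 0.19
grip_force: 30.0
```

Tip in the hole without contact; continuing down from z = 0.1567 to about 0.129.

Request:
servo_tool --commands '[[[0, 0, 0.3, 0, 0, 0], [0, 0, 0.7, 0, 0, 0], [0, 0, 1.1, 0, 0, 0], [0, 0, 1.4, 0, 0, 0], [0, 0, 1.4, 0, 0, 0]]]'

```text
t: 17.23
position: [0.5238, -0.1852, 0.1419]
orientation: [-0.703, -3.061, -0.001]
ft_force: [0.5, -0.2, -0.8]
grip_width: 0.191
grip_force: 30.0
```

Request:
servo_tool --commands '[[[0, 0, 0.3, 0, 0, 0], [0, 0, 0.6, 0, 0, 0], [0, 0, 0.9, 0, 0, 0], [0, 0, 1.2, 0, 0, 0], [0, 0, 1.2, 0, 0, 0]]]'

```text
t: 17.65
position: [0.5238, -0.1853, 0.1301]
orientation: [-0.703, -3.061, -0.0]
ft_force: [1.2, 1.0, -1.0]
grip_width: 0.192
grip_force: 30.0
```

Request:
servo_tool --commands '[[[0, 0, 0.06, 0, 0, 0], [0, 0, 0.15, 0, 0, 0], [0, 0, 0.24, 0, 0, 0], [0, 0, 0.33, 0, 0, 0], [0, 0, 0.33, 0, 0, 0]]]' --newtons 3

```text
t: 18.07
position: [0.5241, -0.1855, 0.1276]
orientation: [-0.704, -3.062, -0.0]
ft_force: [0.2, 0.1, -1.1]
grip_width: 0.196
grip_force: 3.0
```

Request:
servo_tool --commands '[[[0, 0, 0.03, 0, 0, 0], [0, 0, 0.06, 0, 0, 0], [0, 0, 0.06, 0, 0, 0]]]'

```text
t: 18.32
position: [0.5242, -0.1855, 0.1271]
orientation: [-0.704, -3.062, 0.0]
ft_force: [0.3, -0.3, -1.2]
grip_width: 0.191
grip_force: 3.0
```

Request:
servo_tool --commands '[[[0, 0, 0.03, 0, 0, 0], [0, 0, 0.06, 0, 0, 0], [0, 0, 0.09, 0, 0, 0], [0, 0, 0.12, 0, 0, 0], [0, 0, 0.12, 0, 0, 0]]]'

```text
t: 18.73
position: [0.5242, -0.1855, 0.1258]
orientation: [-0.704, -3.062, -0.0]
ft_force: [-0.8, -0.0, -0.9]
grip_width: 0.194
grip_force: 3.0
```

Request:
servo_tool --commands '[[[0, 0, 0.03, 0, 0, 0], [0, 0, 0.06, 0, 0, 0], [0, 0, 0.06, 0, 0, 0], [0, 0, 0.06, 0, 0, 0]]]'

```text
t: 19.07
position: [0.5243, -0.1856, 0.1254]
orientation: [0.704, 3.062, -0.0]
ft_force: [0.7, -0.4, -0.5]
grip_width: 0.195
grip_force: 3.0
```

Request:
servo_tool --commands '[[[0, 0, 0.02, 0, 0, 0], [0, 0, 0.04, 0, 0, 0], [0, 0, 0.06, 0, 0, 0], [0, 0, 0.06, 0, 0, 0]]]'

```text
t: 19.4
position: [0.5244, -0.1857, 0.1252]
orientation: [0.704, 3.061, -0.0]
ft_force: [-0.7, 0.5, 4.0]
grip_width: 0.193
grip_force: 3.0
```

The collar touches the block at z ≈ 0.1252, where expected. Releasing.

Request:
servo_tool --commands '[[[0, 0, -0.03, 0, 0, 0], [0, 0, -0.03, 0, 0, 0], [0, 0, -0.03, 0, 0, 0], [0, 0, -0.03, 0, 0, 0], [0, 0, -0.03, 0, 0, 0]]]' --hand 5

```text
t: 19.82
position: [0.5241, -0.1854, 0.1248]
orientation: [-0.704, -3.061, -0.0]
ft_force: [-1.1, 0.1, -0.7]
grip_width: 0.502
grip_force: 0.0
```

Request:
servo_tool --commands '[[[0, 0, -0.8, 0, 0, 0], [0, 0, -2.5, 0, 0, 0], [0, 0, -4.5, 0, 0, 0], [0, 0, -6.5, 0, 0, 0], [0, 0, -8.5, 0, 0, 0]]]'

```text
t: 20.23
position: [0.5241, -0.1855, 0.2115]
orientation: [0.704, 3.062, -0.0]
ft_force: [-1.0, 0.2, -0.3]
grip_width: 0.534
grip_force: 0.0
```

Request:
servo_tool --commands '[[[0, 0, -2, 0, 0, 0], [0, 0, -3.5, 0, 0, 0], [0, 0, -4, 0, 0, 0], [0, 0, -4, 0, 0, 0], [0, 0, -4, 0, 0, 0]]]'

```text
t: 20.65
position: [0.5241, -0.1855, 0.2497]
orientation: [-0.704, -3.062, 0.0]
ft_force: [-0.5, -0.9, -0.3]
grip_width: 0.538
grip_force: 0.0
```

```bash
python3 - <<'E'
from h import *
s=status.sense();print(s["position"],s["ft_force"],s["grip_width"])
im,d,K,T=cam("wrist"); sc=viewer.read_camera("scene")[0]
a=cv2.resize(im[80:300,180:380],(500,550)); b=cv2.resize(sc[200:300,170:225],(300,550),interpolation=cv2.INTER_CUBIC); save("fin",np.hstack([a,b]))
E
```

```text
[ 0.52414685 -0.18550382  0.2497052 ] [-0.48075742 -0.92108915 -0.26637547] 0.5375243468450579
```

View pics/fin.png

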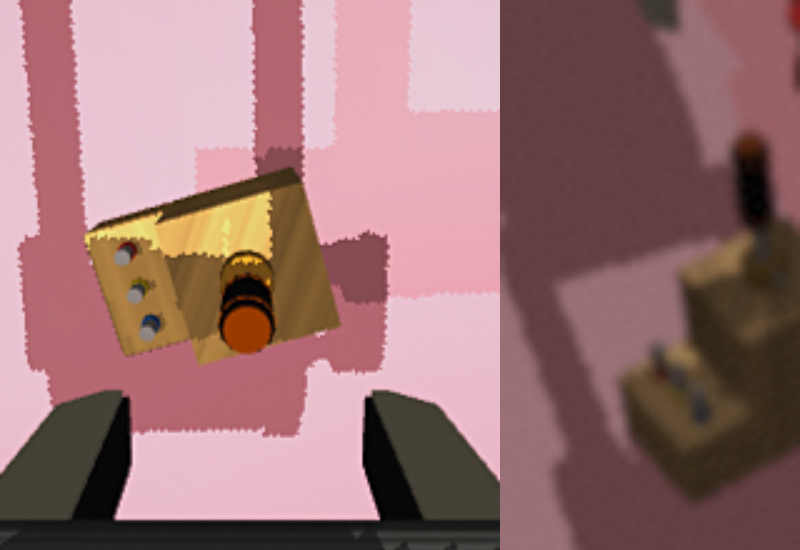

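The gauge hangs upright by its collar in the block (handle top at crop (248,330)), and the gripper is well clear.

```bash
python3 -c "
from plant import job
print(job.hand_in())"
```

```text
the job is handed in; nothing more can be done
None
```

The hole measures about 38 mm deep (my estimate from the arm's height when the tip bottomed out); the gauge is back hanging by its collar in the wooden block and released, and the job is handed in, but no verdict was returned.

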